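Move the adapter caddy to the sprung hook

ROBOT

A 6-joint arm with a two-finger parallel gripper is mounted at the origin on the work surface. World frame = base frame: x ahead of the robot, y to its left, z up, the work surface at z = 0. Lengths are in m, angles in rad, forces in N, time in s.
With the tool pointing down it reaches from about 0.325 to 0.775 m from the base axis. Payload 9.3 kg.
Tool frame: the origin (TCP) lies at the very end of the fingers, on their centre line; the grasp point (between the pads) lies 19 mm behind it; z points along the fingers, y is the direction in which the jaws open and shut (so a half turn about z gives the same grasp; the last joint's range is limited). The gripper opens to 85 mm and grips with 20 to 120 N. Pads are 22 mm wide; open, the fingers measure 114 mm over their backs; the gripper's body (76 mm by 85 mm) begins 54 mm behind the grasp point. The pads swing forward as they close: fully open they stand 13 mm farther back than shut.
Start: joints at [1.172, 0.259, 0.021, 1.334, 0, 1.418], TCP at [0.134, 0.533, 0.206] pointing down, gripper open.
Joint ranges: [-3.04, 3.04], [-0.91, 1.82], [-1.04, 1.36], [-1.92, 1.95], [-1.52, 1.45], [-3.14, 3.14]. Speed limits (rad/s): [2.22, 2.22, 2.79, 3.14, 3.14, 3.14].

INTERFACE

Orientations are given as a 3x3 rotation matrix whose columns are the frame's x, y, z axes.
In Python, from plant import manip, cams, job gives the robot as it stands. The module is installed in compiled form; this text tells all that it offers.
- The arm moves only by the shell command python3 -m jog 'ROWS' [FORCE]. ROWS is text: rows parted by semicolons, each of 7 numbers parted by spaces: the shift along the tool's x, y, z in units of 50 mm (1.0 is 50 mm), then the turn, a rotation vector about the tool's x, y, z in units of 8 degrees (1.0 is 8 degrees), then the opening, from -1 (shut) to 1 (fully open). A call has 1 to 20 rows; each row is the pose to reach, as a shift and turn from the pose measured when the call began, along the tool's axes at that moment; what a row does not reach only later rows make up. A row lasts 1/8 s, in which the tool goes at most 62.5 mm and 10.7 degrees, less where a joint would pass 70% of its speed; a pose out of reach is approached as far as the arm can. A call with a gripper value outside its range is refused whole. The fingers move at their own pace and stop on an object; FORCE is the grip in N (left out, the last holds). Time passes only in rows, so rows that repeat a pose let the fingers close. It gives the time, the measured TCP pose, the force and the opening at its end, in the units of the state.
- manip.get_obs(): the state, without advancing time (a new reading comes with each control period).
- cams.camera(name): name is "side" or "top"; returns a dict with "img" (384x512x3 uint8, blue, green, red), "depth" (384x512 float32, m along the optical axis (not along the pixel's ray), 0 where there is no reading), "fx", "fy", "cx", "cy" (pixels), "R" (3x3) and "t" (3): a world point X has camera coordinates R X + t. Camera axes: x right, y down, z forward; pixel columns grow to the right and rows downward; lengths in m; the calibration is good to about 2 mm. A picture is of the moment at which its call begins.
- job.sign_off(): hands the job in, once; it reports no verdict.
The state is a dict: "time_s": time; "qpos": joint angles; "qvel": joint speeds; "effort": joint torques, N m; "tcp_pos": TCP position; "tool_rot": TCP orientation; "ft_force": force on the tool from outside, world axes, zero at the start; "moment": the same for the moment, N m; "grip_width": finger opening in m.
Only numpy, scipy, OpenCV 4.12 (cv2) and the standard library are available. Lean on these libraries where they do the work, as an engineer would, in place of code of your own. Each camera call takes 0.05 s, during which the arm holds its last target.

TASK

Lift the orange adapter caddy off the grey hook and hang it on the green hook, keeping it level all the way and never setting it down on the desk. Slide its bar gently back along the green prongs, feel it meet the yellow sprung keeper, press the keeper back and let the bar sink fully into the notch, then let go. Keep the adapters in the tray, never force the caddy hard against either hook, and leave the other things on the desk alone.

Things in the scene. Friction and masses are not known exactly. Their poses are not given: they have to be found in the camera images.
- caddy: Orange open tray hung by two flat straps from a steel cross bar; about 0.4 kg with contents. Origin: centre of the bar; x across the bar (the way the prongs run through the frame), y along it, z up. Bar 10 mm thick, 115 mm long. Straps 16 mm wide at y = +-54.5 mm, leaving a 105 mm wide window. Hangs freely and stays level by its own weight.
- grip_tab (a point): Point on the black grip tab, 40 mm above the caddy's origin; axes as the caddy. The tab stands on the middle of the bar, 10 mm thick (along x), 30 mm wide (along y), top 62 mm above the bar's centre. Grip it here across its thickness, from above.
- tray_floor (a point): Centre of the tray's inner floor, 112 mm below the caddy's origin. Tray outside 74 (x) x 114 (y) x 35 mm high, walls and floor 3 mm; its rim is 80 mm below the bar's centre.
- grey_hook: Grey stand, twin-pronged hook, where the caddy starts. Origin: underside of the base, below the hung bar; z up. Two prongs (8 mm wide, at y = +-22 mm) run along x; free tips point to -x, at x = -55 mm. Prong tops z = 205 mm, tip lips to z = 213 mm. A trough at x = 0, 14 mm wide, 6 mm deep, holds the bar (centre z = 204 mm). Post behind, x = 90 to 112 mm, z to 200 mm.
- green_hook: Green stand, the destination: same frame, prong spacing, prong-top height (z = 205 mm) and post; base 120 mm wide. Its steel prong tops are one slide clamped firmly anywhere within +-20 mm along x of the nominal place; this shift is not measured and must be felt. Nothing is higher than 214 mm.
- green_prongs (a point): Fixed point of the green stand midway between the prongs at top height, x = 0, z = 205 mm. With the slide unshifted, along x from here: lips 8 mm high at -75 to -67 mm; flat top -67 to -5 mm; notch 13 mm wide, 9 mm deep, at -5 to +8 mm; flat behind. All shift together with the slide. Bar centre z: 210 mm riding on the flat top, 201 mm sunk in the notch.
- keeper_nominal (a point): Where the front face of the yellow sprung keeper is if the slide is unshifted (x = 0, z = 203 mm in the stand; it shifts with the slide). 22 mm wide, z = 192 to 214 mm; hides part of the notch. Yields to +x: 2 N to start, 0.6 N more per mm, solid at 16 mm. A bar riding the prongs touches it, then drops in the notch once it is pressed 5 to 8 mm (best 6.5); it then presses the bar forward.
- adapter_a: small brass round adapter, 22 mm wide, 24 mm high, loose in the tray
- adapter_b: small dark adapter block 26 x 22 mm, 26 mm high, loose in the tray
- table: the maroon desk top, at z = 0
- mug: blue mug 76 mm wide, 82 mm high; leave alone
- microphone: black hand microphone without cord, 85 x 52 x 28 mm; leave alone
- tape_roll: white tape roll lying flat, 70 mm wide, 19 mm high; leave alone
- screwdriver: screwdriver lying on the desk; leave alone
- jar: glass jar 60 mm wide, 75 mm high; leave alone
There are look-alikes about, which are no part of the job. Of the things that look like the caddy, the middle-sized one is meant.

How it is judged:
By the outcome, as a careful person would: the job done as asked, in the order asked, and still so for the second after the job is handed in, with the robot touching nothing.
It also fails if it takes over 70 s, if anything falls off the work surface, if the arm or the gripper's body presses on something with over 40 N, if the wrist force passes 120 N, or if a joint passes its speed limit or range.

## Working session

There is one attempt and no reset: what is moved stays moved. The work goes in short steps, Python scripts to look and compute and a shell command to move; the robot and the scene stay as the last step left them, time stands still between calls to the robot, and variables do not carry over. Pictures are saved under pics/ and viewed, and the job is handed in when it is done.

```bash
mkdir -p pics
python3 - <<'E'
from plant import manip,cams
import cv2,numpy as np
o=manip.get_obs()
for k,v in o.items(): print(k,np.round(v,4).tolist())
for n in("side","top"):
    c=cams.camera(n); cv2.imwrite(f"pics/{n}0.png",c["img"]); np.savez(f"{n}0.npz",**c)
    print(n,c["fx"],c["cx"],c["cy"],np.round(-c["R"].T@c["t"],3),np.round(c["R"],3).tolist())
E
```

```text
time_s 0.0
qpos [1.1724, 0.2592, 0.0207, 1.3337, 0.0, 1.4182]
qvel [0.0001, -0.0001, 0.0005, -0.0001, -0.001, -0.0012]
effort [-0.0002, -55.5645, 34.453, 0.0138, -0.0004, 0.0]
tcp_pos [0.1337, 0.5332, 0.2051]
tool_rot [[-0.9699, 0.2434, -0.0006], [0.2434, 0.9699, -0.0013], [0.0002, -0.0014, -1.0]]
ft_force [-0.9623, -0.0748, -0.1354]
moment [0.0473, -0.0036, 0.0207]
grip_width 0.0855
side 367.3590852720914 255.7133259023679 189.6857398050237 [ 0.008 -0.535  1.016] [[0.674, -0.739, 0.0], [-0.55, -0.502, -0.668], [0.493, 0.45, -0.745]]
top 382.59124369877986 250.8831778006505 197.1542745299597 [ 0.447 -0.007  1.68 ] [[-0.001, -1.0, -0.004], [-0.997, 0.001, -0.077], [0.077, 0.004, -0.997]]
```

View pics/side0.png

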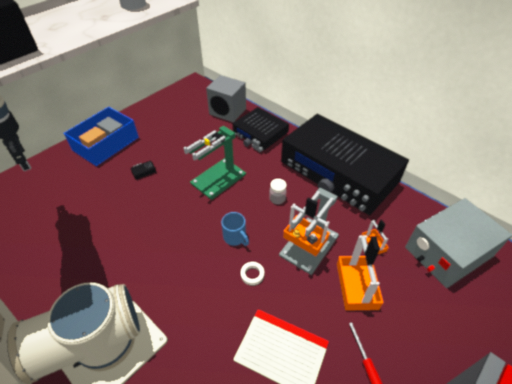

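View pics/top0.png

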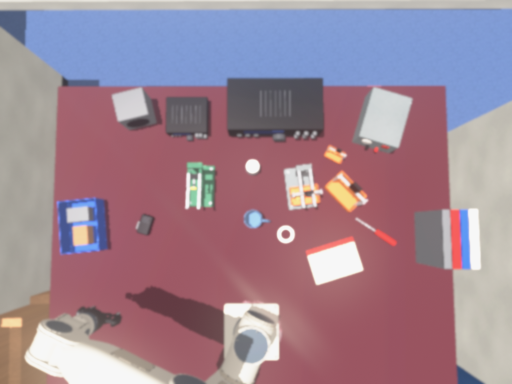

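Run:
```python
import cv2,numpy as np
s=cv2.imread("pics/side0.png");t=cv2.imread("pics/top0.png")
f=lambda im,r:cv2.resize(im[r[1]:r[3],r[0]:r[2]],None,fx=r[4],fy=r[4],interpolation=cv2.INTER_CUBIC)
cv2.imwrite("pics/c1.png",f(s,(265,170,405,320,4)))
cv2.imwrite("pics/c2.png",f(s,(175,115,255,205,6)))
cv2.imwrite("pics/c3.png",np.hstack([f(t,(175,150,225,220,8)),f(t,(275,150,325,220,8))]))
```

```text
(no output)
```

View pics/c1.png

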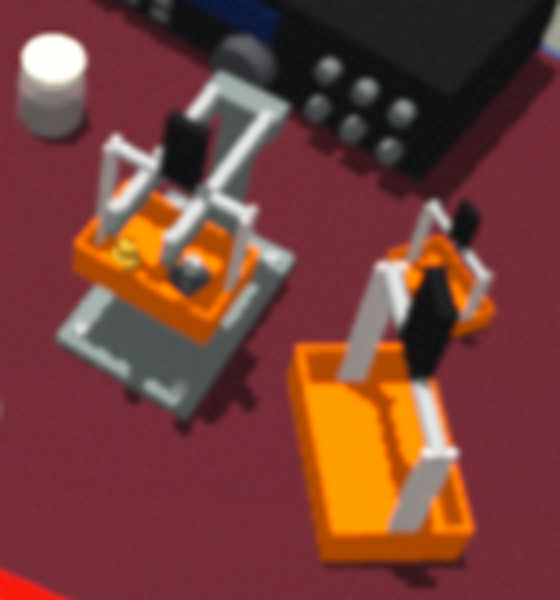

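View pics/c2.png

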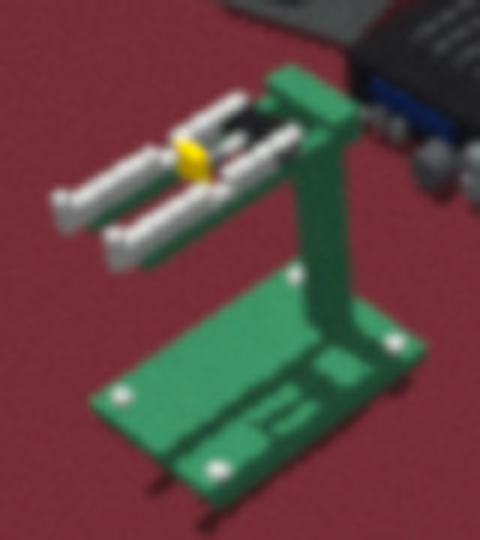

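View pics/c3.png

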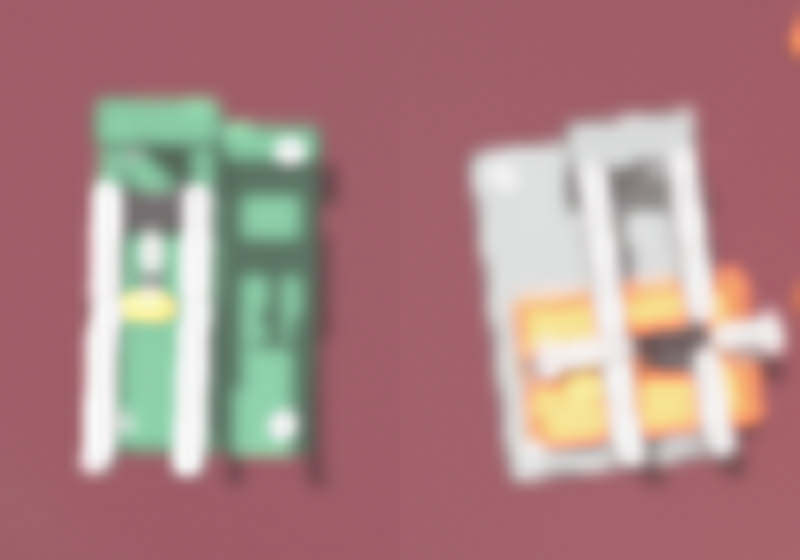

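```bash
cat > h.py <<'E'
import numpy as np,cv2
def cloud(c):
    d=c["depth"].astype(float);v,u=np.mgrid[0:384,0:512]
    p=np.stack([(u-c["cx"])/c["fx"]*d,(v-c["cy"])/c["fy"]*d,d],-1)
    P=(p-c["t"])@c["R"]; P[d==0]=np.nan
    return P
def ray(c,uv,z):
    d=c["R"].T@np.array([(uv[0]-c["cx"])/c["fx"],(uv[1]-c["cy"])/c["fy"],1.]);o=-c["R"].T@c["t"]
    return o+d*(z-o[2])/d[2]
E
python3 - <<'E'
from h import *
for n in("side","top"):
    c=dict(np.load(n+"0.npz"));P=cloud(c);hsv=cv2.cvtColor(c["img"],cv2.COLOR_BGR2HSV)
    H,S,V=[hsv[...,i].astype(int) for i in range(3)];x,y,z=P[...,0],P[...,1],P[...,2]
    green=(H>55)&(H<95)&(S>60)
    desk=(z<.01)
    print(n,"desk z med",np.nanmedian(z[(abs(z)<.03)]))
    def rect(m,nm):
        q=P[m][:,:2].astype(np.float32)*1000
        if len(q)>4: print(nm,len(q),"rect",[np.round(a,1).tolist() if not np.isscalar(a) else round(a,1) for a in cv2.minAreaRect(q)],"z",np.round(np.nanpercentile(P[m][:,2],[5,50,95]),4))
    for lo,hi in((.004,.03),(.18,.215)): rect(green&(z>lo)&(z<hi)&(y>.1)&(x>.4)&(x<.85),"green %g"%lo)
    gx=(x>.4)&(x<.85)&(y>.1)&(y<.4)
    rect(gx&(S<60)&(V>110)&(z>.185)&(z<.23),"gprongs")
    rect(gx&(H>20)&(H<35)&(S>90)&(z>.15),"keeper")
    org=(H>5)&(H<22)&(S>130)&(x>.4)&(x<.85)&(y<0)&(y>-.28)
    rect(org&(z>.07)&(z<.16),"tray")
    gy=(x>.4)&(x<.85)&(y<-.05)&(y>-.28)
    rect(gy&(S<70)&(z>.19)&(z<.22)&(V>90),"grey prongs+bar")
    rect(gy&(V<70)&(z>.21)&(z<.30),"tab")
    rect(gy&(S<70)&(V>60)&(z>.004)&(z<.03),"grey base")
E
```

```text
side desk z med 0.001554137942194373
green 0.004 1042 rect [[698.1, 240.4], [354.8, 157.8], 15.0] z [0.0089 0.0131 0.0172]
green 0.18 222 rect [[614.6, 217.2], [161.2, 60.9], 2.3] z [0.1821 0.1908 0.2032]
gprongs 309 rect [[583.2, 223.2], [57.0, 137.0], 89.8] z [0.1945 0.2035 0.2093]
keeper 41 rect [[597.5, 227.2], [48.2, 17.3], 58.7] z [0.184  0.205  0.2152]
tray 780 rect [[575.0, -218.6], [77.5, 114.6], 6.5] z [0.0912 0.1037 0.1255]
grey prongs+bar 569 rect [[604.4, -214.4], [169.4, 112.3], 8.5] z [0.1917 0.2046 0.2114]
tab 165 rect [[574.3, -219.0], [13.8, 30.3], 15.5] z [0.2141 0.2448 0.2678]
grey base 1055 rect [[619.6, -185.7], [200.5, 445.7], 85.7] z [0.0079 0.0135 0.0201]
top desk z med -0.0007763837512039407
green 0.004 356 rect [[627.2, 217.9], [96.8, 173.8], 89.1] z [0.0058 0.0114 0.0172]
green 0.18 93 rect [[678.9, 219.0], [53.1, 33.8], 88.5] z [0.1837 0.1977 0.2034]
gprongs 304 rect [[606.4, 224.6], [57.3, 178.8], 87.5] z [0.1878 0.2016 0.209 ]
tray 20 rect [[585.2, -262.5], [56.0, 58.0], 61.8] z [0.0933 0.119  0.1242]
grey prongs+bar 328 rect [[605.5, -214.2], [165.7, 112.5], 4.3] z [0.1944 0.2035 0.2108]
grey base 553 rect [[624.6, -170.1], [217.7, 446.4], 89.8] z [0.0054 0.012  0.0212]
```

Run:
```python
from h import *
for n in("side","top"):
    c=dict(np.load(n+"0.npz"));P=cloud(c);hsv=cv2.cvtColor(c["img"],cv2.COLOR_BGR2HSV)
    H,S,V=[hsv[...,i].astype(int) for i in range(3)];x,y,z=P[...,0],P[...,1],P[...,2]
    def prongs(m,nm,lab=None):
        k,L=cv2.connectedComponents(m.astype(np.uint8)); 
        for i in range(1,k):
            q=P[L==i]
            if len(q)<25: continue
            vx,vy,x0,y0=cv2.fitLine((q[:,:2]*1000).astype(np.float32),cv2.DIST_HUBER,0,.01,.01).ravel()
            print(n,nm,len(q),"dir deg",round(np.degrees(np.arctan(vy/vx)),2),"c",round(x0,1),round(y0,1),"x",np.round(np.percentile(q[:,0]*1000,[1,99]),1),"z",np.round(np.median(q[:,2]),4))
    gx=(x>.4)&(x<.85)&(y>.1)&(y<.4)
    prongs(gx&(S<60)&(V>120)&(z>.197)&(z<.22),"G")
    gy=(x>.6)&(x<.85)&(y<-.05)&(y>-.28)
    prongs(gy&(S<60)&(V>120)&(z>.197)&(z<.22),"grey back")
    # post top green, high part
    m=gx&(H>55)&(H<95)&(S>60)&(z>.19)&(z<.21)&(x>.64); q=P[m]*1000
    print("post",len(q),np.round(np.percentile(q,[2,50,98],axis=0),1).tolist())
    m=gx&(H>20)&(H<35)&(S>90)&(z>.15); q=P[m]*1000
    if len(q): print("keeper",np.round(np.percentile(q,[2,50,98],axis=0),1).tolist())
    ty=(y<-.13)&(y>-.28)&(x>.5)&(x<.66)
    m=ty&(V<90)&(z>.215)&(z<.29);q=P[m]*1000
    if len(q): print("tab",len(q),np.round(np.percentile(q,[2,50,98],axis=0),1).tolist())
    t=cv2.minAreaRect
    m=(H>5)&(H<22)&(S>130)&(z>.108)&(z<.135)&ty; 
    if m.sum(): print("rim",m.sum(),t((P[m][:,:2]*1000).astype(np.float32)))
    m=(H>55)&(H<95)&(S>60)&(z>.006)&(z<.02)&gx&(x<.75)&(y<.3); print("gbase",t((P[m][:,:2]*1000).astype(np.float32)))
```

```text
side G 38 dir deg 1.94 c 626.5 243.0 x [601.8 650.6] z 0.2051
side G 118 dir deg -0.91 c 580.3 199.4 x [516.3 650.5] z 0.2046
side G 71 dir deg -1.26 c 554.4 244.1 x [517.  595.1] z 0.205
side grey back 210 dir deg 32.16 c 652.6 -217.5 x [601.8 687.4] z 0.2029
post 114 [[648.1, 189.7, 190.7], [678.5, 214.1, 199.7], [694.5, 246.6, 204.5]]
keeper [[588.0, 210.0, 180.3], [593.2, 222.4, 205.0], [612.4, 243.7, 216.0]]
tab 164 [[569.6, -233.4, 216.3], [572.3, -220.8, 248.2], [581.2, -204.7, 268.9]]
rim 321 ((574.9906616210938, -218.61940002441406), (77.45731353759766, 114.60633850097656), 6.526062965393066)
gbase ((623.2446899414062, 220.9060821533203), (120.79081726074219, 179.6908721923828), 89.56839752197266)
top G 122 dir deg -48.26 c 631.4 220.6 x [597.4 651.6] z 0.2027
top G 47 dir deg -2.86 c 552.5 203.0 x [518.2 591. ] z 0.2038
top G 46 dir deg 0.27 c 552.2 247.1 x [518.2 585. ] z 0.2032
top grey back 142 dir deg 31.71 c 648.3 -212.1 x [603.2 688.3] z 0.203
post 80 [[668.9, 194.3, 191.8], [683.6, 218.0, 198.1], [695.7, 245.0, 204.8]]
rim 15 ((584.3733520507812, -264.3016357421875), (53.04423141479492, 57.30624008178711), 60.897647857666016)
gbase ((626.7348022460938, 217.92140197753906), (96.80715942382812, 172.83323669433594), 89.09146881103516)
```

```bash
cat >> h.py <<'E'
from scipy.spatial.transform import Rotation as Ro
def go(o,xyz,yaw):
    "yaw: deg angle of tool y in world; returns row values"
    a=np.radians(yaw);y=np.array([np.cos(a),np.sin(a),0]);z=np.array([0,0,-1.]);R=np.c_[np.cross(y,z),y,z]
    R0=np.array(o["tool_rot"]);d=R0.T@(np.array(xyz)-o["tcp_pos"])
    w=Ro.from_matrix(R0.T@R).as_rotvec(degrees=True)
    return np.round(np.r_[d/.05,w/8],3).tolist()
E
python3 - <<'E'
from h import *
from plant import manip
o=manip.get_obs()
print(go(o,[.1337,.5332,.33],75.9));print(go(o,[.5745,-.2187,.33],6.5))
E
```

```text
[0.001, -0.003, -2.495, -0.008, -0.001, 0.002]
[-12.209, -12.444, -2.483, -0.008, 0.004, 8.677]
```

```bash
python3 -m jog '0 0 -1.2 0 0 0 0.2;0 0 -2.48 0 0 0 0.2;-0.8 -0.8 -2.48 0 0 0.6 0.2;-1.6 -1.6 -2.48 0 0 1.2 0.2;-2.4 -2.4 -2.48 0 0 1.8 0.2;-3.2 -3.2 -2.48 0 0 2.4 0.2;-4 -4.1 -2.48 0 0 3 0.2;-4.8 -4.9 -2.48 0 0 3.6 0.2;-5.6 -5.7 -2.48 0 0 4.2 0.2;-6.4 -6.5 -2.48 0 0 4.8 0.2;-7.2 -7.3 -2.48 0 0 5.4 0.2;-8 -8.1 -2.48 0 0 6 0.2;-8.8 -8.9 -2.48 0 0 6.6 0.2;-9.6 -9.8 -2.48 0 0 7.2 0.2;-10.4 -10.6 -2.48 0 0 7.8 0.2;-11.2 -11.4 -2.48 0 0 8.4 0.2;-11.8 -12 -2.48 0 0 8.68 0.2;-12.2 -12.44 -2.48 0 0 8.68 0.2;-12.2 -12.44 -2.48 0 0 8.68 0.2' 60
python3 - <<'E'
from h import *
from plant import manip,cams
o=manip.get_obs()
print(o["time_s"],o["tcp_pos"],o["grip_width"],np.round(o["ft_force"],2));print(go(o,[.5745,-.2187,.33],6.5))
for n in("side","top"):
    c=cams.camera(n); np.savez(n+"1.npz",**c); cv2.imwrite(f"pics/{n}1.png",cv2.resize(c["img"][150:290,240:380] if n=="side" else c["img"][140:240,250:350],None,fx=5,fy=5,interpolation=cv2.INTER_CUBIC)[:600])
E
```

```text
time_s: 2.48
tcp_pos: [0.5746, -0.2202, 0.3279]
tool_rot: [[-0.111, 0.994, -0.003], [0.994, 0.111, 0.0], [0.0, -0.003, -1.0]]
ft_force: [0.1, -0.0, 0.9]
grip_width: 0.0515
2.475 [ 0.57460725 -0.22018003  0.327886  ] 0.0514889758876506 [ 0.09 -0.04  0.93]
[0.03, 0.001, -0.042, -0.021, -0.003, -0.017]
```

View pics/side1.png

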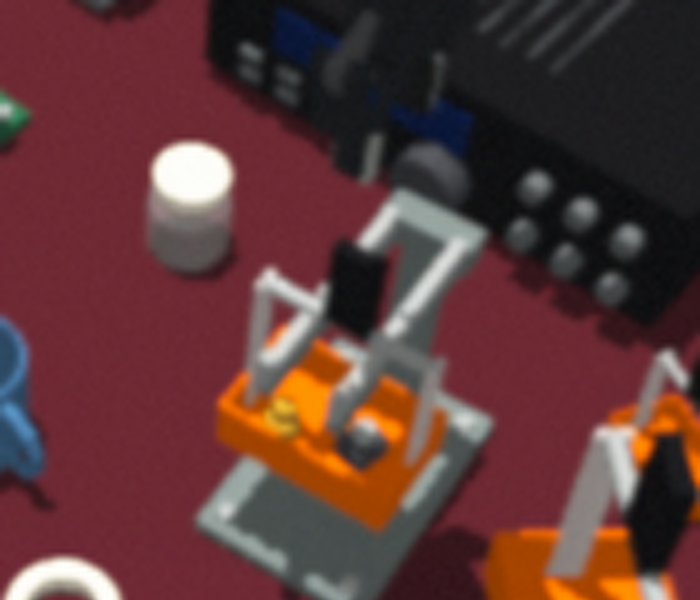

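Run:
```python
from h import *
c=dict(np.load("side0.npz"));P=cloud(c);hsv=cv2.cvtColor(c["img"],cv2.COLOR_BGR2HSV)
H,S,V=[hsv[...,i].astype(int) for i in range(3)];x,y,z=P[...,0],P[...,1],P[...,2]
# grey prongs yaw, split
for lo,hi in((-.22,-.16),(-.28,-.22)):
  m=(x>.6)&(x<.67)&(S<60)&(V>120)&(z>.2)&(z<.212)&(y+.219-(x-.5745)*.114>lo+.22-.0)&(y+.219-(x-.5745)*.114<hi+.22)
  q=(P[m][:,:2]*1000).astype(np.float32); vx,vy,a,b=cv2.fitLine(q,cv2.DIST_HUBER,0,.01,.01).ravel();print(len(q),np.degrees(np.arctan(vy/vx)),a,b)
o=np.where((H>5)&(H<22)&(S>130),1,0)
```

```text
44 -5.09297 649.1793 -190.06592
72 8.813588 634.21387 -234.15277
```

```bash
python3 -m jog '0.03 0 0.3 -0.02 0 -0.02 0.2;0.03 0 0.6 -0.02 0 -0.02 0.2;0.03 0 0.9 -0.02 0 -0.02 0.2;0.03 0 1.2 -0.02 0 -0.02 0.2;0.03 0 1.5 -0.02 0 -0.02 0.2;0.03 0 1.8 -0.02 0 -0.02 0.2;0.03 0 2.02 -0.02 0 -0.02 0.2;0.03 0 2.02 -0.02 0 -0.02 0;0.03 0 2.02 -0.02 0 -0.02 -0.3' 60
python3 - <<'E'
from h import *
from plant import manip,cams
o=manip.get_obs()
print(go(o,[.5745,-.2187,.225],6.5))
c=cams.camera("side");P=cloud(c)
cv2.imwrite("pics/s2.png",cv2.resize(c["img"][170:260,270:350],None,fx=6,fy=6,interpolation=cv2.INTER_CUBIC))
c=cams.camera("top")
cv2.imwrite("pics/t2.png",cv2.resize(c["img"][150:220,270:340],None,fx=8,fy=8,interpolation=cv2.INTER_CUBIC))
E
```

```text
time_s: 3.7
tcp_pos: [0.5737, -0.2168, 0.2288]
tool_rot: [[-0.115, 0.993, 0.002], [0.993, 0.115, -0.0], [-0.001, 0.002, -1.0]]
ft_force: [0.1, 0.4, 0.3]
grip_width: 0.0301
[-0.04, 0.011, 0.077, 0.013, 0.004, 0.015]
```

View pics/s2.png

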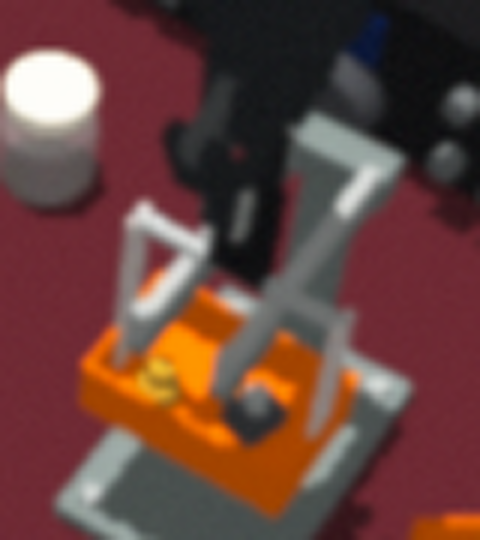

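View pics/t2.png

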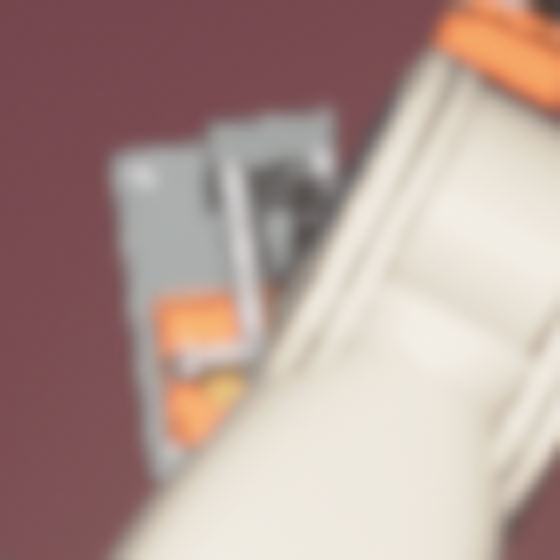

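```bash
python3 -m jog '-0.02 0.01 0.06 0.01 0 0.01 -0.4;-0.02 0.01 0.06 0.01 0 0.01 -0.5;-0.02 0.01 0.06 0.01 0 0.01 -0.6;-0.02 0.01 0.06 0.01 0 0.01 -0.66' 40;python3 -m jog '0 0 0 0 0 0 -0.7;0 0 0 0 0 0 -0.74;0 0 0 0 0 0 -0.78;0 0 0 0 0 0 -0.8' 30
```

```text
time_s: 4.3
tcp_pos: [0.5744, -0.2178, 0.2259]
tool_rot: [[-0.114, 0.994, 0.001], [0.994, 0.114, -0.001], [-0.001, 0.001, -1.0]]
ft_force: [-0.3, 0.6, -0.7]
grip_width: 0.0141
time_s: 4.8
tcp_pos: [0.5748, -0.2178, 0.2261]
tool_rot: [[-0.114, 0.993, 0.002], [0.993, 0.114, -0.001], [-0.001, 0.001, -1.0]]
ft_force: [2.0, -0.3, 0.9]
grip_width: 0.0093
```

```bash
python3 -m jog '0 0.01 0 0 0 0 -1;0 0.01 0 0 0 0 -1;0 0.01 0 0 0 0 -1' 60;python3 -m jog '0 0 -0.05 0 0 0 -1;0 0 -0.1 0 0 0 -1;0 0 -0.15 0 0 0 -1;0 0 -0.2 0 0 0 -1'
```

```text
time_s: 5.18
tcp_pos: [0.5752, -0.2178, 0.2262]
tool_rot: [[-0.114, 0.993, 0.002], [0.993, 0.114, -0.001], [-0.001, 0.001, -1.0]]
ft_force: [0.1, 0.4, 2.6]
grip_width: 0.0082
time_s: 5.68
tcp_pos: [0.5751, -0.2178, 0.2361]
tool_rot: [[-0.114, 0.993, 0.001], [0.993, 0.114, -0.001], [-0.001, 0.001, -1.0]]
ft_force: [-0.5, 0.4, -4.1]
grip_width: 0.0085
```

```bash
python3 -m jog '0 0 -0.08 0 0 0 -1;0 0 -0.16 0 0 0 -1;0 0 -0.24 0 0 0 -1;0 0 -0.26 0 0 0 -1;0 -0.04 -0.26 0 0 0 -1;0 -0.12 -0.26 0 0 0 -1;0 -0.25 -0.26 0 0 0 -1;0 -0.42 -0.26 0 0 0 -1;0 -0.6 -0.26 0 0 0 -1;0 -0.8 -0.26 0 0 0 -1;0 -1 -0.26 0 0 0 -1;0 -1.2 -0.26 0 0 0 -1;0 -1.4 -0.26 0 0 0 -1;0 -1.6 -0.26 0 0 0 -1;0 -1.8 -0.26 0 0 0 -1;0 -2 -0.26 0 0 0 -1;0 -2.15 -0.26 0 0 0 -1;0 -2.25 -0.26 0 0 0 -1;0 -2.3 -0.26 0 0 0 -1;0 -2.3 -0.26 0 0 0 -1'
python3 - <<'E'
from h import *
from plant import manip,cams
c=cams.camera("side");np.savez("s3.npz",**c)
cv2.imwrite("pics/s3.png",cv2.resize(c["img"][170:320,220:370],None,fx=4,fy=4,interpolation=cv2.INTER_CUBIC))
o=manip.get_obs()
print(go(o,[.455,.224,.27],-0.9))
E
```

```text
time_s: 8.18
tcp_pos: [0.4609, -0.2309, 0.2491]
tool_rot: [[-0.114, 0.994, 0.001], [0.994, 0.114, -0.001], [-0.001, 0.001, -1.0]]
ft_force: [-0.2, -0.1, -5.0]
grip_width: 0.0086
[9.051, 0.918, -0.425, 0.009, 0.004, 0.93]
```

View pics/s3.png

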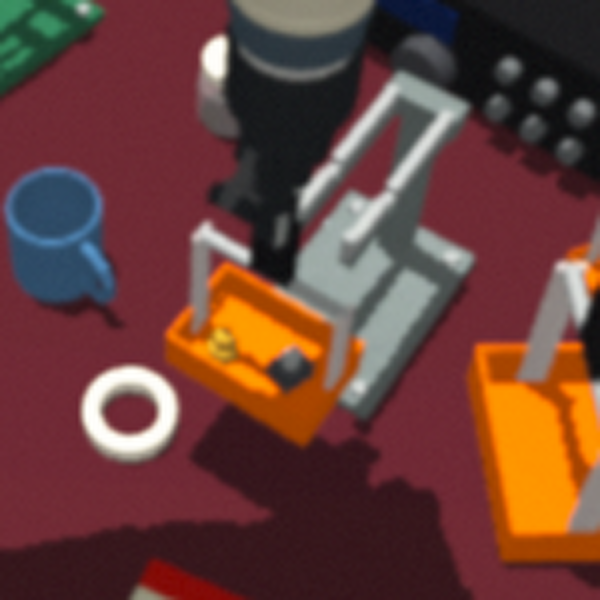

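```bash
python3 -m jog '0 0 -0.1 0 0 0 -1;0 0 -0.3 0 0 0 -1;0.05 0 -0.5 0 0 0 -1;0.15 0 -0.7 0 0 0 -1;0.35 0 -0.8 0 0 0 -1;0.6 0.05 -0.8 0 0 0.05 -1;0.95 0.1 -0.8 0 0 0.1 -1;1.35 0.15 -0.8 0 0 0.15 -1;1.8 0.2 -0.8 0 0 0.2 -1;2.3 0.25 -0.8 0 0 0.25 -1;2.8 0.3 -0.8 0 0 0.3 -1;3.3 0.35 -0.8 0 0 0.35 -1;3.8 0.4 -0.8 0 0 0.4 -1;4.3 0.45 -0.8 0 0 0.45 -1;4.8 0.5 -0.8 0 0 0.5 -1;5.3 0.55 -0.8 0 0 0.55 -1;5.7 0.6 -0.8 0 0 0.6 -1;6 0.62 -0.8 0 0 0.62 -1;6.15 0.62 -0.8 0 0 0.62 -1;6.2 0.62 -0.8 0 0 0.62 -1'
python3 - <<'E'
from h import *
from plant import manip,cams
o=manip.get_obs()
print(go(o,[.455,.224,.29],-0.9),go(o,[.455,.224,.25],-0.9))
E
```

```text
time_s: 10.72
tcp_pos: [0.4563, 0.0809, 0.2888]
tool_rot: [[-0.028, 1.0, 0.001], [1.0, 0.028, -0.001], [-0.001, 0.001, -1.0]]
ft_force: [-0.3, -0.7, -4.3]
grip_width: 0.0082
[2.861, 0.055, -0.027, 0.009, 0.006, 0.314] [2.861, 0.054, 0.773, 0.009, 0.006, 0.314]
```

```bash
python3 -m jog '0.08 0 0 0 0 0.02 -1;0.25 0 0 0 0 0.05 -1;0.5 0 0 0 0 0.08 -1;0.85 0.01 0 0 0 0.12 -1;1.25 0.02 0 0 0 0.16 -1;1.65 0.03 0 0 0 0.2 -1;2.05 0.04 0.1 0 0 0.24 -1;2.4 0.05 0.25 0 0 0.28 -1;2.65 0.05 0.4 0 0 0.31 -1;2.8 0.05 0.55 0 0 0.31 -1;2.86 0.05 0.7 0 0 0.31 -1;2.86 0.05 0.78 0 0 0.31 -1;2.86 0.05 0.78 0 0 0.31 -1'
python3 - <<'E'
from h import *
from plant import manip,cams
c=cams.camera("side");np.savez("s4.npz",**c)
cv2.imwrite("pics/s4.png",cv2.resize(c["img"][100:240,120:260],None,fx=4.2,fy=4.2,interpolation=cv2.INTER_CUBIC))
o=manip.get_obs()
P=cloud(c);hsv=cv2.cvtColor(c["img"],cv2.COLOR_BGR2HSV);H,S,V=[hsv[...,i].astype(int) for i in range(3)];x,y,z=P[...,0],P[...,1],P[...,2]
m=(H>5)&(H<22)&(S>130)&(x>.38)&(x<.52)&(y>.1)&(y<.32)&(z>.08)&(z<.17)
q=P[m]*1000;print(cv2.minAreaRect(q[:,:2].astype(np.float32)),np.percentile(q[:,2],[2,98]))
for s in(q[:,1]<210,q[:,1]>240): print(np.percentile(q[s][:,2],[95]))
print(go(o,[.455,.224,.25],-0.9))
E
```

```text
time_s: 12.35
tcp_pos: [0.4547, 0.2235, 0.2494]
tool_rot: [[0.016, 1.0, 0.001], [1.0, -0.016, -0.001], [-0.001, 0.001, -1.0]]
ft_force: [-0.3, 0.4, -5.3]
grip_width: 0.0084
((456.9153137207031, 222.33819580078125), (118.89556884765625, 77.2100830078125), 89.13916015625) [113.25920814 150.02393791]
[148.91849813]
[148.57005944]
[0.009, 0.003, -0.005, 0.009, 0.006, 0.0]
```

View pics/s4.png

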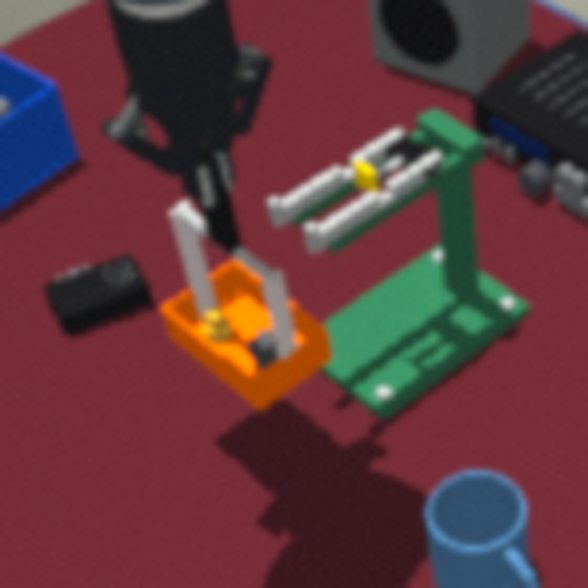

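```bash
python3 -m jog '0 0.05 0 0 0 0 -1;0 0.15 0 0 0 0 -1;0 0.3 0 0 0 0 -1;0 0.5 0 0 0 0 -1;0 0.7 0 0 0 0 -1;0 0.9 0 0 0 0 -1;0 1.1 0 0 0 0 -1;0 1.3 0 0 0 0 -1;0 1.5 0 0 0 0 -1;0 1.7 0 0 0 0 -1;0 1.84 0 0 0 0 -1;0 1.92 0 0 0 0 -1;0 1.94 0 0 0 0 -1;0 1.94 0.1 0 0 0 -1;0 1.94 0.2 0 0 0 -1;0 1.94 0.27 0 0 0 -1;0 1.94 0.27 0 0 0 -1'
python3 - <<'E'
from h import *
from plant import manip,cams
c=cams.camera("side");np.savez("s5.npz",**c)
cv2.imwrite("pics/s5.png",cv2.resize(c["img"][110:220,150:260],None,fx=5.4,fy=5.4,interpolation=cv2.INTER_CUBIC))
print(manip.get_obs()["ft_force"],manip.get_obs()["moment"])
E
```

```text
time_s: 14.52
tcp_pos: [0.5516, 0.222, 0.236]
tool_rot: [[0.016, 1.0, 0.001], [1.0, -0.016, -0.001], [-0.001, 0.001, -1.0]]
ft_force: [1.0, -0.1, -4.9]
grip_width: 0.0083
[ 0.25959692  0.20663484 -5.20021997] [0.07096833 0.00686107 0.00927482]
```

View pics/s5.png

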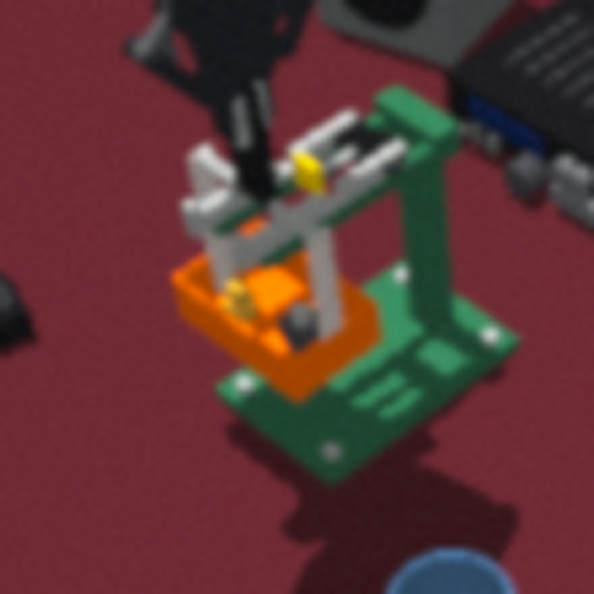

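Bar lies over the prong flats (crop ~(255,205)), keeper behind it at (308,172). Lower to contact in small steps.

```bash
python3 -m jog '0 0 0.02 0 0 0 -1;0 0 0.04 0 0 0 -1;0 0 0.04 0 0 0 -1';python3 -m jog '0 0 0.02 0 0 0 -1;0 0 0.03 0 0 0 -1;0 0 0.03 0 0 0 -1'
```

```text
time_s: 14.95
tcp_pos: [0.5517, 0.222, 0.2343]
tool_rot: [[0.016, 1.0, 0.001], [1.0, -0.016, -0.001], [-0.001, 0.001, -1.0]]
ft_force: [-0.3, 0.1, -4.3]
grip_width: 0.0081
time_s: 15.32
tcp_pos: [0.5517, 0.222, 0.2327]
tool_rot: [[0.016, 1.0, 0.001], [1.0, -0.016, -0.001], [-0.001, 0.001, -1.0]]
ft_force: [0.3, 1.1, -4.5]
grip_width: 0.0081
```

```bash
python3 -m jog '0 0 0.01 0 0 0 -1;0 0 0.02 0 0 0 -1;0 0 0.02 0 0 0 -1';python3 -m jog '0 0 0.01 0 0 0 -1;0 0 0.015 0 0 0 -1;0 0 0.015 0 0 0 -1'
```

```text
time_s: 15.7
tcp_pos: [0.5518, 0.222, 0.2321]
tool_rot: [[0.016, 1.0, 0.002], [1.0, -0.016, -0.001], [-0.001, 0.002, -1.0]]
ft_force: [-0.2, 0.4, -0.2]
grip_width: 0.008
time_s: 16.08
tcp_pos: [0.5519, 0.222, 0.2321]
tool_rot: [[0.016, 1.0, 0.003], [1.0, -0.016, -0.001], [-0.001, 0.003, -1.0]]
ft_force: [-1.5, -1.8, 4.3]
grip_width: 0.0084
```

```bash
python3 -m jog '0 0 -0.008 0 0 0 -1;0 0.04 -0.008 0 0 0 -1;0 0.08 -0.008 0 0 0 -1;0 0.12 -0.008 0 0 0 -1;0 0.16 -0.008 0 0 0 -1;0 0.2 -0.008 0 0 0 -1;0 0.24 -0.008 0 0 0 -1;0 0.28 -0.008 0 0 0 -1;0 0.32 -0.008 0 0 0 -1;0 0.36 -0.008 0 0 0 -1;0 0.36 -0.008 0 0 0 -1'
```

```text
time_s: 17.45
tcp_pos: [0.5701, 0.2217, 0.2324]
tool_rot: [[0.016, 1.0, 0.003], [1.0, -0.016, -0.001], [-0.001, 0.003, -1.0]]
ft_force: [-0.2, 1.1, -4.8]
grip_width: 0.0082
```

```bash
python3 -m jog '0 0 0.01 0 0 0 -1;0 0.02 0.01 0 0 0 -1;0 0.04 0.01 0 0 0 -1;0 0.06 0.01 0 0 0 -1;0 0.08 0.01 0 0 0 -1;0 0.1 0.01 0 0 0 -1;0 0.12 0.01 0 0 0 -1;0 0.14 0.01 0 0 0 -1;0 0.16 0.01 0 0 0 -1;0 0.16 0.01 0 0 0 -1'; for i in 1 2 3; do python3 -c "
from plant import manip;print(manip.get_obs()['ft_force'],manip.get_obs()['moment'])"; done
```

```text
time_s: 18.7
tcp_pos: [0.5782, 0.2216, 0.2321]
tool_rot: [[0.016, 1.0, 0.003], [1.0, -0.016, -0.001], [-0.0, 0.003, -1.0]]
ft_force: [-2.6, -0.3, 4.2]
grip_width: 0.0081
[-2.56950648 -0.26463695  4.23103675] [0.0151724  0.93916428 0.04534675]
[-2.56950648 -0.26463695  4.23103675] [0.0151724  0.93916428 0.04534675]
[-2.56950648 -0.26463695  4.23103675] [0.0151724  0.93916428 0.04534675]
```

```bash
python3 -m jog '0 0 -0.004 0 0 0 -1;0 0 -0.004 0 0 0 -1'; for i in 1 2 3 4; do python3 -m jog '0 0.01 0 0 0 0 -1;0 0.02 0 0 0 0 -1;0 0.02 0 0 0 0 -1'|grep -v rot;python3 -c "
from plant import manip;print(manip.get_obs()['moment'])"; done
```

```text
time_s: 18.95
tcp_pos: [0.5783, 0.2216, 0.2321]
tool_rot: [[0.016, 1.0, 0.003], [1.0, -0.016, -0.001], [-0.001, 0.003, -1.0]]
ft_force: [-3.5, 0.2, 0.8]
grip_width: 0.0084
time_s: 19.32
tcp_pos: [0.5794, 0.2216, 0.2321]
ft_force: [-3.8, 0.1, 1.4]
grip_width: 0.008
[0.04356895 0.86594232 0.04537213]
time_s: 19.7
tcp_pos: [0.5805, 0.2215, 0.2322]
ft_force: [-3.2, 0.2, 2.4]
grip_width: 0.0082
[ 0.00588214  0.79327099 -0.05222408]
time_s: 20.08
tcp_pos: [0.5816, 0.2215, 0.2321]
ft_force: [-3.2, 0.7, 2.5]
grip_width: 0.0085
[ 0.00609015  0.80649518 -0.02940859]
time_s: 20.45
tcp_pos: [0.5827, 0.2215, 0.2321]
ft_force: [-2.5, 0.4, 2.1]
grip_width: 0.0085
[ 0.05374892  0.71270166 -0.00849255]
```

```bash
python3 -m jog '0 0.01 0 0 0 0 -1;0 0.02 0 0 0 0 -1;0 0.02 0 0 0 0 -1'|grep -v rot;python3 -m jog '0 0.01 0 0 0 0 -1;0 0.02 0 0 0 0 -1;0 0.02 0 0 0 0 -1'|grep -v rot;python3 -m jog '0 0.01 0 0 0 0 -1;0 0.02 0 0 0 0 -1;0 0.02 0 0 0 0 -1'|grep -v rot;python3 -c "
from plant import manip;print(manip.get_obs()['moment'])"
```

```text
time_s: 20.82
tcp_pos: [0.5837, 0.2215, 0.2321]
ft_force: [-2.8, -0.1, 2.4]
grip_width: 0.0084
time_s: 21.2
tcp_pos: [0.5848, 0.2215, 0.2321]
ft_force: [-3.0, -0.2, 1.6]
grip_width: 0.0084
time_s: 21.58
tcp_pos: [0.5859, 0.2214, 0.2321]
ft_force: [-2.6, 0.4, 1.1]
grip_width: 0.0085
[-0.00442607  0.71080988 -0.01210392]
```

```bash
python3 -m jog '0 0.01 0 0 0 0 -1;0 0.02 0 0 0 0 -1;0 0.02 0 0 0 0 -1'|grep -v rot;python3 -m jog '0 0.01 0 0 0 0 -1;0 0.02 0 0 0 0 -1;0 0.02 0 0 0 0 -1'|grep -v rot;python3 -c "
from plant import manip,cams;print(manip.get_obs()['moment'])
import cv2
c=cams.camera('side')
cv2.imwrite('pics/s6.png',cv2.resize(c['img'][110:180,170:240],None,fx=8,fy=8,interpolation=cv2.INTER_CUBIC))"
```

```text
time_s: 21.95
tcp_pos: [0.5869, 0.2214, 0.2319]
ft_force: [-3.7, 0.2, -1.0]
grip_width: 0.0082
time_s: 22.32
tcp_pos: [0.5879, 0.2214, 0.2316]
ft_force: [-3.2, -0.4, -2.4]
grip_width: 0.0083
[0.09671695 0.77597775 0.00576174]
```

View pics/s6.png

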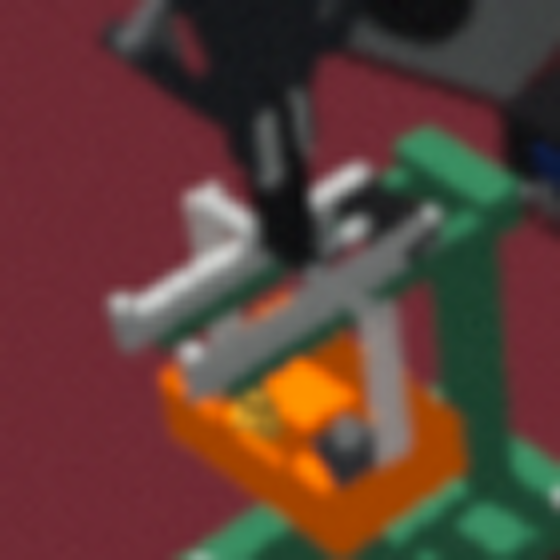

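```bash
python3 -m jog '0 0.01 0.004 0 0 0 -1;0 0.02 0.008 0 0 0 -1;0 0.02 0.008 0 0 0 -1'|grep -v rot;python3 -m jog '0 0.01 0.004 0 0 0 -1;0 0.02 0.008 0 0 0 -1;0 0.02 0.008 0 0 0 -1';python3 -c "
from plant import manip;print(manip.get_obs()['moment'])"
```

```text
time_s: 22.75
tcp_pos: [0.5888, 0.2213, 0.2311]
ft_force: [-3.5, -1.0, -3.4]
grip_width: 0.0081
time_s: 23.12
tcp_pos: [0.5897, 0.2213, 0.2305]
tool_rot: [[0.016, 1.0, 0.002], [1.0, -0.016, -0.001], [-0.001, 0.002, -1.0]]
ft_force: [-4.1, 0.2, -3.9]
grip_width: 0.0083
[ 0.06438444  1.04768194 -0.07446075]
```

```bash
python3 -m jog '0 0.01 0 0 0 0 -1;0 0.02 0 0 0 0 -1;0 0.02 0 0 0 0 -1'|grep -v rot;python3 -m jog '0 0 0.01 0 0 0 -1;0 0 0.02 0 0 0 -1;0 0 0.02 0 0 0 -1';python3 -c "
from plant import manip;print(manip.get_obs()['moment'])"
```

```text
time_s: 23.5
tcp_pos: [0.5907, 0.2213, 0.2305]
ft_force: [-4.1, 0.8, -2.3]
grip_width: 0.0084
time_s: 23.88
tcp_pos: [0.5906, 0.2213, 0.2294]
tool_rot: [[0.016, 1.0, 0.002], [1.0, -0.016, -0.001], [-0.001, 0.002, -1.0]]
ft_force: [-5.0, -0.2, -3.0]
grip_width: 0.0082
[ 0.00154333  1.14655379 -0.01830135]
```

```bash
python3 -m jog '0 0.01 0.01 0 0 0 -1;0 0.02 0.02 0 0 0 -1;0 0.02 0.03 0 0 0 -1;0 0.02 0.03 0 0 0 -1'|grep -v rot;python3 -m jog '0 0 0.01 0 0 0 -1;0 0 0.03 0 0 0 -1;0 0 0.03 0 0 0 -1';python3 -c "
from plant import manip;print(manip.get_obs()['moment'])"
```

```text
time_s: 24.38
tcp_pos: [0.5915, 0.2212, 0.2278]
ft_force: [-4.8, 0.4, -3.0]
grip_width: 0.0081
time_s: 24.75
tcp_pos: [0.5914, 0.2212, 0.2261]
tool_rot: [[0.016, 1.0, 0.001], [1.0, -0.016, -0.001], [-0.001, 0.001, -1.0]]
ft_force: [-4.7, -0.3, -3.6]
grip_width: 0.0084
[ 0.01282384  1.33543592 -0.0300093 ]
```

Sinking cleanly: 6 mm below riding height, keeper pushing about 4.8 N. Keep lowering.

```bash
python3 -m jog '0 0 0.01 0 0 0 -1;0 0 0.03 0 0 0 -1;0 0 0.03 0 0 0 -1'|grep -v rot;python3 -m jog '0 0 0.01 0 0 0 -1;0 0 0.025 0 0 0 -1;0 0 0.025 0 0 0 -1'|grep -v rot
```

```text
time_s: 25.12
tcp_pos: [0.5913, 0.2212, 0.2245]
ft_force: [-5.0, 0.3, -4.0]
grip_width: 0.0084
time_s: 25.5
tcp_pos: [0.5913, 0.2212, 0.2232]
ft_force: [-5.2, -0.4, -2.0]
grip_width: 0.0081
```

```bash
python3 -m jog '0 0 0.01 0 0 0 -1;0 0 0.02 0 0 0 -1;0 0 0.02 0 0 0 -1'|grep -v rot;python3 -c "
from plant import manip,cams;print(manip.get_obs()['ft_force'],manip.get_obs()['moment'])
import cv2
c=cams.camera('side')
cv2.imwrite('pics/s7.png',cv2.resize(c['img'][110:190,170:250],None,fx=7,fy=7,interpolation=cv2.INTER_CUBIC))"
```

```text
time_s: 25.88
tcp_pos: [0.5914, 0.2212, 0.2231]
ft_force: [-6.2, -2.0, 2.7]
grip_width: 0.0084
[-6.24324422 -2.03661036  2.71307422] [-0.06977643  1.50397482 -0.03468818]
```

View pics/s7.png

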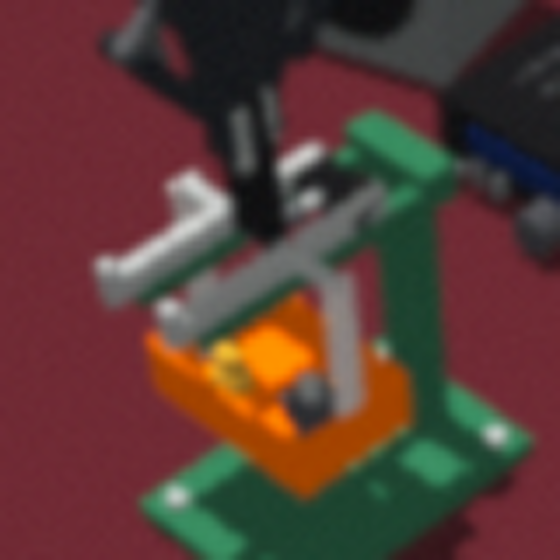

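```bash
python3 -m jog '0 -0.01 -0.004 0 0 0 -1;0 -0.02 -0.006 0 0 0 -1;0 -0.02 -0.006 0 0 0 -1'|grep -v rot;python3 -m jog '0 -0.01 0 0 0 0 -1;0 -0.01 0 0 0 0 -1'
```

```text
time_s: 26.3
tcp_pos: [0.5907, 0.2212, 0.2233]
ft_force: [-2.4, 0.1, -5.0]
grip_width: 0.0079
time_s: 26.55
tcp_pos: [0.5905, 0.2212, 0.2233]
tool_rot: [[0.016, 1.0, 0.003], [1.0, -0.016, -0.001], [-0.001, 0.003, -1.0]]
ft_force: [-0.7, 0.6, -4.9]
grip_width: 0.0087
```

```bash
python3 -m jog '0 0 0.003 0 0 0 -1;0 0 0.004 0 0 0 -1;0 0 0.004 0 0 0 -0.85;0 0 0.004 0 0 0 -0.78;0 0 0.004 0 0 0 -0.74;0 0 0.004 0 0 0 -0.7;0 0 0.004 0 0 0 -0.6;0 0 0.004 0 0 0 -0.4;0 0 0.004 0 0 0 -0.1' 30;python3 -c "
from plant import manip,cams
import cv2
c=cams.camera('side')
cv2.imwrite('pics/s8.png',cv2.resize(c['img'][110:190,170:250],None,fx=7,fy=7,interpolation=cv2.INTER_CUBIC))"
```

```text
time_s: 27.68
tcp_pos: [0.5905, 0.2212, 0.2231]
tool_rot: [[0.016, 1.0, 0.003], [1.0, -0.016, -0.001], [-0.001, 0.003, -1.0]]
ft_force: [-0.4, 0.0, -0.6]
grip_width: 0.038
```

View pics/s8.png

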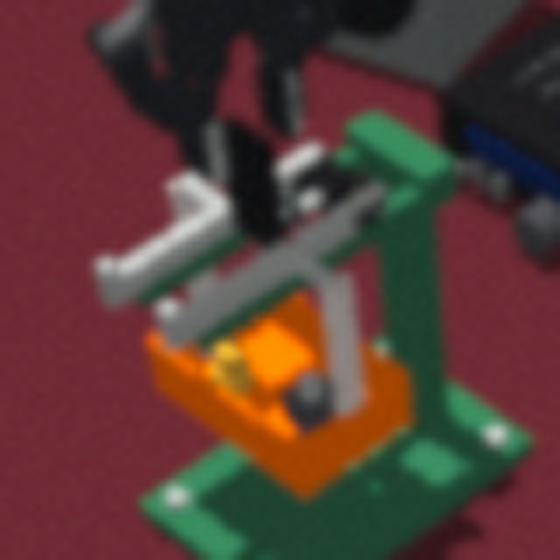

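Released without visible movement; fingers are clear of the tab. Rise straight up and check.

```bash
python3 -m jog '0 0 -0.1 0 0 0 0;0 0 -0.3 0 0 0 0;0 0 -0.6 0 0 0 0;0 0 -1 0 0 0 0;0 0 -1.5 0 0 0 0;0 0 -2 0 0 0 0;0 0 -2.4 0 0 0 0;0 -0.8 -2.5 0 0 0 0;0 -1.6 -2.5 0 0 0 0;0 -2.4 -2.5 0 0 0 0;0 -3 -2.5 0 0 0 0;0 -3 -2.5 0 0 0 0'
python3 - <<'E'
from h import *
from plant import manip,cams
c=cams.camera("side")
cv2.imwrite("pics/s9.png",cv2.resize(c["img"][110:210,170:270],None,fx=6,fy=6,interpolation=cv2.INTER_CUBIC))
P=cloud(c);hsv=cv2.cvtColor(c["img"],cv2.COLOR_BGR2HSV);H,S,V=[hsv[...,i].astype(int) for i in range(3)];x,y,z=P[...,0],P[...,1],P[...,2]
b=(x>.5)&(x<.68)&(y>.13)&(y<.32)
m=(H>5)&(H<22)&(S>130)&b&(z>.07)&(z<.17)
q=P[m]*1000;print("tray",cv2.minAreaRect(q[:,:2].astype(np.float32)),np.percentile(q[:,2],[2,98]))
for s in(q[:,1]<205,q[:,1]>238,q[:,0]<570,q[:,0]>610): print(np.percentile(q[s][:,2],95) if s.any() else None)
m=(V<70)&b&(z>.215)&(z<.3);q=P[m]*1000;print("tab",len(q),np.percentile(q,[2,50,98],axis=0).round(1).tolist())
E
```

```text
time_s: 29.22
tcp_pos: [0.4386, 0.2238, 0.3497]
tool_rot: [[0.015, 1.0, 0.006], [1.0, -0.015, -0.0], [0.0, 0.006, -1.0]]
ft_force: [0.1, 0.1, 1.0]
grip_width: 0.0428
tray ((590.6534423828125, 219.31954956054688), (119.4617919921875, 77.75102996826172), 88.2906723022461) [ 86.81315573 123.53301613]
122.72949753232906
120.12702193133462
122.06826969706702
122.69788950346707
tab 89 [[583.4, 204.2, 217.6], [586.4, 215.1, 244.2], [594.0, 231.3, 264.9]]
```

View pics/s9.png

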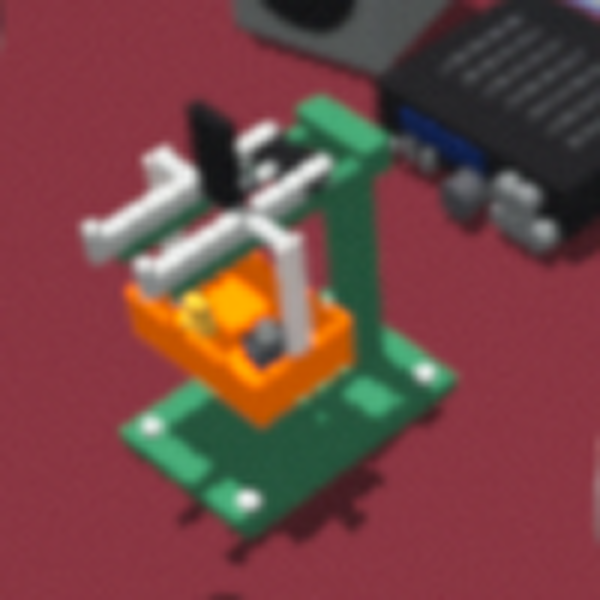

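The caddy hangs level in the notch. Its rim is at about 122 mm (121 expected) and the tab top at about 264 mm (263 expected). Both adapters are in the tray, at (195,315) and (265,340) in the crop.

```bash
python3 -c "
from plant import job;print(job.sign_off())"
```

```text
the job is handed in; nothing more can be done
None
```

The orange caddy now hangs on the green hook with its bar fully sunk in the notch. It finished at about 29 s of the 70 s allowed, and I have handed the job in.

**What I did:** I gripped the tab of the middle-sized caddy and lifted it off the grey hook. I backed it clear, carried it level and set the bar on the green prongs. I slid it back against the keeper and lowered it in. The bar bottomed 9.0 mm below its riding height, as specified. I eased off until the keeper held the bar forward (about 0.7 N left sideways), then let go and moved away.

**Last checks:**
- **Seating:** the rim measured about 120–123 mm (121 expected) and the tab top about 264–265 mm (263 expected). The tray was level to within about 2.5 mm across its width, near the camera's error.
- **Contents:** both adapters were still in the tray.
- **Forces:** the readings at the end of each move stayed below about 7 N. After backing away they were about 1 N, the same as free air.

**What was less clear:**
- **Keeper contact:** bar friction of about 3 N masked the first touch, so I can only place it within a few millimetres.
- **Early sinking:** the bar began to sink while the force suggested about 3–4 mm of keeper travel, rather than the expected 5 mm. It still went down freely and seated fully.
- **Other objects:** I did not do a separate final check on the other things on the desk; no move was planned to touch them.

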